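# Hold the light-box shutter open under a jar of preserve

### The job

Check a jar of preserve against the light: while the shutter of the inspection light box is still closed, stand the tallest of the three small amber jars that stand in the open beside the box upright on the two raised rails, centred over the covered window, and let go of it. Then take the shutter's upright grip, pull the spring-return shutter out until its pointer is at the small clip that marks the opening, and finish while still holding it there, with the jar standing on the rails. Leave the other two jars and the clear plastic jug where they are.

Things in the scene. Friction and masses are not known exactly. Their poses are not given: they have to be found in the camera images.
- jar: the jar to inspect: straight round amber glass jar with a steel lid, 56 mm in diameter and 80 mm tall, the tallest of the three jars, about 0.2 to 0.4 kg; stands on the table. Origin at the centre of its underside, z up along the jar.
- squat_jar: bystander: squat amber jar with steel lid, 74 mm in diameter, 58 mm tall; origin at the centre of its underside. The three jars may stand in any of three places, in any order.
- small_jar: bystander: small amber jar with steel lid, 40 mm in diameter, 55 mm tall; origin at the centre of its underside.
- jug: bystander: open clear plastic cup-shaped jug, 90 mm in diameter at the rim, 90 mm tall, on the table beyond the light box; origin at the centre of its underside.
- lightbox: grey inspection light box fixed to the table, 150 mm (its x) by 340 mm (its y) by 60 mm tall. Origin on the table under the window centre; the box spans x -75..+75 and y -70..+270 mm in its own frame. Its lit window (72 x 64 mm, in the top face above the origin) is covered by the closed shutter, which slides open along the box's +y.
- perch (a point): where the jar's underside centre belongs: midway between the two steel rails, level with their tops (95 mm above the table), over the window centre. The rails run along the box's x, 132 mm long, 8 mm wide, centred at y = -18 and +18 mm, on short posts at x = -62 and +62 mm. Axes as the light box.
- shutter: steel plate sliding on top of the box, under the rails, with a black upright grip and a white pointer. Its origin and axes are the box's when closed and shift along the box's +y by the opening, 0 to 95 mm. A spring pulls it shut: 3 N when closed plus 100 N/m of opening (10 N at 70 mm); it snaps shut if let go.
- handle (a point): centre of the top face of the shutter's upright grip, 150 mm above the table, at y = 150 mm in the shutter's frame. The grip is a black block 16 mm thick along the box's y (the pull direction), 36 mm wide along its x, free-standing from 74 to 150 mm above the table.
- pointer (a point): tip of the narrow white pointer (3 mm wide) on the shutter's +x side, at x = 60, y = 100, z = 68.5 mm in the shutter's frame; it travels with the shutter along the box's +y towards the mark.
- mark: brass clip fixed on the box's +x top edge, 14 mm wide along the box's y. Origin at its middle, on the box's top face (60 mm above the table), at x = 69 mm in the box's frame; axes as the box. It is 45 to 72 mm beyond the closed pointer along +y. The pointer is at the mark when its tip lies within the clip's 14 mm width along y; the two never touch.
Not all that is in view belongs to the job. What is shaped like the jar but blue or turquoise is not meant.

How it is judged:
By the outcome, as a careful person would: the job done as asked, in the order asked, and still so for the second after the job is handed in, while the arm keeps its last pose, push and grip.
It also fails if it takes over 51 s, if anything falls off the work surface, if the arm or the gripper's body presses on something with over 40 N, if the wrist force passes 120 N, or if a joint passes its speed limit or range.

### The arm

A 6-joint arm with a two-finger parallel gripper is mounted at the origin on the work surface. World frame = base frame: x ahead of the robot, y to its left, z up, the work surface at z = 0. Lengths are in m, angles in rad, forces in N, time in s.
With the tool pointing down it reaches from about 0.2 to 0.875 m from the base axis. Payload 3.4 kg.
Tool frame: the origin (TCP) lies between the finger pads; the fingertips stand 25 mm ahead of it and the grasp point (between the pads) lies 6 mm ahead of it (r.nose_length is the z of the fingertips in the tool frame, in m); z points along the fingers, y is the line along which they close (so a half turn about z gives the same grasp; the last joint's range is limited). The gripper opens to 94 mm and grips with 3 to 60 N. Pads are 16 mm wide; open, the fingers measure 119 mm over their backs; the gripper's body (75 mm by 177 mm) begins 78 mm behind the grasp point.
Start: joints at [-1.47, 0.276, 1.505, -0, 1.361, -0.121], TCP at [0.126, -0.561, 0.23] pointing down, gripper open.
Joint ranges: [-2.89, 2.89], [-0.75, 2.08], [0.22, 2.7], [-1.18, 4.32], [0.11, 2.71], [-2.7, 2.7]. Speed limits (rad/s): [2.57, 2.57, 3.14, 3.14, 3.14, 3.14].

### API

Orientations are given as a unit quaternion [w, x, y, z].
In Python, from plant import r, gripper_to, inverse_kinematics, vision, models, telemetry gives the robot as it stands. Calls block until the motion is done:
- r.move_to(position, orientation): joint-space move of the TCP to a pose.
- r.move_l(position, rot=None, vel=0.15, guard=None): straight line of the TCP; rot=None keeps the orientation; vel is the mean speed in m/s. With guard (N) it stops when the force on the tool has changed by that much, and returns True; else False.
- r.movej(angles): joint-space move.
- gripper_to(opening, f_grip=None): finger opening in m; f_grip is the grip in N (None keeps the last); returns when the fingers have stopped.
- r.hold(seconds).
- inverse_kinematics(position, orientation): joint angles nearest the present ones, or None.
- vision.snapshot(name): name is "scene" or "top" or "wrist"; returns the picture (384x512x3 uint8, red, green, blue); there is no depth.
- vision.get_calibration(name): a dict with "fx", "fy", "cx", "cy" (pixels), "D" ([k1, k2, p1, p2, k3] as OpenCV has them; the pictures are not rectified), "position" and "orientation" of the camera in the world. Camera axes: x right, y down, z forward; pixel columns grow to the right and rows downward; lengths in m; the calibration is good to about 2 mm. A picture is of the moment at which its call begins: read the wrist's pose just before it. get_calibration takes no time and is no camera call; for the wrist camera it gives the pose at the moment of the call.
A pose or a line that the arm cannot do raises r.PlanningError and nothing moves.
- r.sign_off(): hands the job in; it is judged then, once.
Trained networks look in the newest picture that a camera, given by its name, has taken for a name from the list of things; names that differ only in an ending like _2 or _b are one class to them, and where a whole thing is asked for, a point or a joint stands for the part that bears it (a point fixed in the world has none). Each returns a list of dicts, best first, with "score" (0 to 1); they miss things now and then, are a little off and sometimes report something else, mostly with a low value. They report only what shows in the picture. A call takes as long as a camera call. They do not tell look-alikes from the thing itself.
- models.boxes_of(thing, camera): "at" ([x, y, z] in m, in world coordinates, good to about 4 mm: the middle of the surface that is visible of it).
- models.regions_of(thing, camera): "pixels" (384x512 bool, what is visible of it).
- models.mark_of(thing, camera): "at" ([x, y, z] in m, in world coordinates, good to about 4 mm: a listed point, or the origin of a listed thing).
Readings, each from a call of its own:
- telemetry.current_t(): time.
- telemetry.current_joints(): joint angles.
- telemetry.current_dq(): joint speeds.
- telemetry.current_joint_efforts(): joint torques, N m.
- telemetry.current_ee_pos(): TCP position.
- telemetry.current_tool_rot(): TCP orientation.
- telemetry.current_wrist_force(): force on the tool from outside, world axes, zero at the start.
- telemetry.current_torque(): the same for the moment, N m.
- telemetry.current_opening(): finger opening in m.
- telemetry.current_finger_force(): force on a finger pad.
Only numpy, scipy, OpenCV 4.12 (cv2) and the standard library are available. Lean on these libraries where they do the work, as an engineer would, in place of code of your own. Each camera call takes 0.05 s, during which the arm holds its last target. There are 200 camera calls.

## Working session

There is one attempt and no reset: what is moved stays moved. The work goes in short steps, each a Python script; the robot and the scene stay as the last script left them, time stands still between calls to the robot, and variables do not carry over. Pictures are saved under pics/ and viewed, at most 10 in all, crops included, and the job is handed in when it is done.

```bash
ls; mkdir -p pics
python3 - <<'E'
from plant import r, vision, models, telemetry
import cv2, numpy as np
a=vision.snapshot("scene"); b=vision.snapshot("top")
cv2.imwrite("pics/a.png",a[:,:,::-1]); cv2.imwrite("pics/b.png",b[:,:,::-1])
for c in("top","scene"):
  k=vision.get_calibration(c); print(c,{x:np.round(v,3) for x,v in k.items()})
  for n in("jar","squat_jar","small_jar","jug","lightbox","perch","handle","pointer","mark"):
    print(n,[(np.round(d["at"],3),round(d["score"],2)) for d in models.mark_of(n,c)])
print(telemetry.current_t(),telemetry.current_tool_rot())
E
```

```text
pics
top {'fx': np.float64(367.997), 'fy': np.float64(367.997), 'cx': np.float64(259.028), 'cy': np.float64(192.704), 'D': array([-0.027,  0.   ,  0.   ,  0.   ,  0.   ]), 'position': array([ 0.418, -0.102,  0.84 ]), 'orientation': array([ 0.073, -0.7  ,  0.71 , -0.039])}
jar [(array([ 0.336, -0.25 ,  0.003]), 0.87), (array([ 0.479, -0.144, -0.006]), 0.86), (array([ 0.448, -0.26 ,  0.002]), 0.67), (array([ 0.518,  0.023, -0.   ]), 0.41)]
squat_jar [(array([ 0.533, -0.377, -0.   ]), 0.91)]
small_jar [(array([ 0.633, -0.237,  0.001]), 0.71)]
jug [(array([ 0.731, -0.02 , -0.001]), 0.74), (array([0.577, 0.118, 0.066]), 0.19)]
lightbox [(array([0.518, 0.024, 0.   ]), 0.87)]
perch [(array([0.51 , 0.024, 0.093]), 0.75)]
handle [(array([0.522, 0.171, 0.153]), 0.63)]
pointer [(array([0.582, 0.117, 0.068]), 0.74)]
mark [(array([0.519, 0.171, 0.154]), 0.73), (array([0.591, 0.185, 0.059]), 0.53)]
scene {'fx': np.float64(415.245), 'fy': np.float64(415.245), 'cx': np.float64(249.979), 'cy': np.float64(196.924), 'D': array([-0.084,  0.   ,  0.   ,  0.   ,  0.   ]), 'position': array([1.044, 0.254, 0.713]), 'orientation': array([-0.177,  0.427,  0.822, -0.332])}
jar [(array([ 0.33 , -0.249, -0.004]), 0.87), (array([ 0.445, -0.254, -0.002]), 0.71), (array([ 0.482, -0.148,  0.001]), 0.59)]
squat_jar [(array([ 0.531, -0.38 , -0.003]), 0.9)]
small_jar [(array([ 0.631, -0.234, -0.001]), 0.93)]
jug [(array([ 0.731, -0.022,  0.004]), 0.59), (array([0.582, 0.118, 0.069]), 0.56)]
lightbox [(array([0.515, 0.024, 0.004]), 0.92)]
perch [(array([0.513, 0.022, 0.091]), 0.96)]
handle [(array([0.528, 0.166, 0.148]), 0.64)]
pointer [(array([0.583, 0.117, 0.068]), 0.64)]
mark [(array([0.591, 0.181, 0.056]), 0.48)]
1.0 [5.24800551e-05 9.93856832e-01 1.10673368e-01 2.82034583e-06]
```

```bash
cat > h.py <<'E'
import numpy as np, cv2
from scipy.spatial.transform import Rotation as R
def Rm(q): return R.from_quat(np.r_[q[1:],q[0]])
def KD(k): return np.array([[k["fx"],0,k["cx"]],[0,k["fy"],k["cy"]],[0,0,1.]]),np.array(k["D"],float)
def proj(k,P):
    P=np.atleast_2d(P)-k["position"]; c=Rm(k["orientation"]).inv().apply(P)
    K,D=KD(k); return cv2.projectPoints(c,np.zeros(3),np.zeros(3),K,D)[0][:,0]
def ray(k,uv,z):
    K,D=KD(k); n=cv2.undistortPoints(np.array(uv,float).reshape(-1,1,2),K,D)[:,0]
    d=Rm(k["orientation"]).apply(np.c_[n,np.ones(len(n))]); p=np.array(k["position"])
    return p+d*((z-p[2])/d[:,2])[:,None]
E
python3 - <<'E'
from h import *
from plant import vision
a=cv2.imread("pics/a.png");b=cv2.imread("pics/b.png")
for c in("top","scene"):
  k=vision.get_calibration(c);print(c,proj(k,[[.333,-.25,0],[.48,-.146,0],[.447,-.257,0],[.532,-.378,0],[.632,-.236,0],[.731,-.02,0]]).round())
cv2.imwrite("pics/c.png",np.vstack([cv2.resize(a,(400,300)),cv2.resize(b,(400,300))]))
E
```

```text
top [[345. 289.]
 [296. 223.]
 [346. 237.]
 [398. 199.]
 [333. 158.]
 [241. 119.]]
scene [[246. 150.]
 [246. 198.]
 [218. 172.]
 [160. 172.]
 [175. 220.]
 [224. 301.]]
```

View pics/a.png

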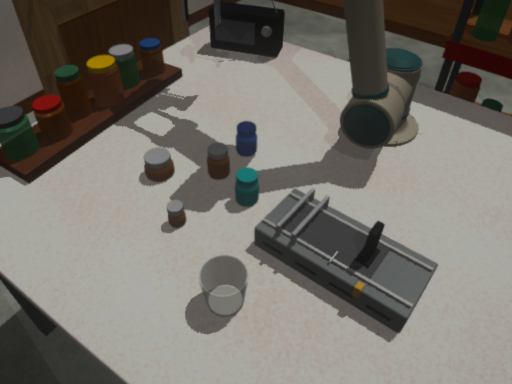

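View pics/b.png

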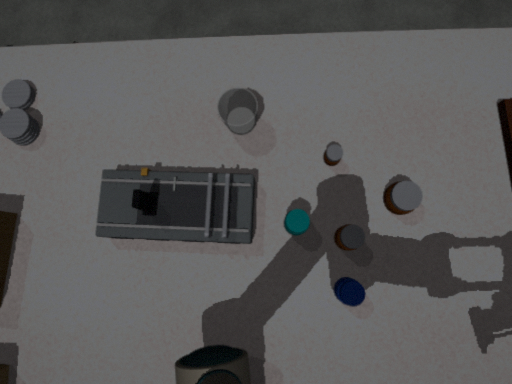

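The jar candidates in the scene picture are blue (246,140), turquoise (247,188), amber with a steel lid (218,160), squat amber (158,165) and small amber (176,214). The amber one at (218,160) is jar-shaped with the right colour and lid. I'll confirm it in an enlarged crop, with the box alongside.

Run:
```python
from h import *
a=cv2.imread("pics/a.png");b=cv2.imread("pics/b.png")
z=lambda i,x,y,w,h,s:cv2.convertScaleAbs(cv2.resize(i[y:y+h,x:x+w],None,fx=s,fy=s,interpolation=cv2.INTER_CUBIC),alpha=1.6)
t=z(b,90,155,175,95,4); t=cv2.copyMakeBorder(t,0,0,0,100,cv2.BORDER_CONSTANT)
s=np.hstack([z(a,245,180,200,55*2-0,2)[:220],z(a,140,115,133,73,3)[:220,:400]]) if 0 else np.hstack([z(a,250,185,190,110,2),z(a,140,115,140,73,3)[:219].repeat(1,0)[:219]] ) if 0 else None
l=z(a,250,190,190,105,2); q=cv2.resize(z(a,135,115,130,116,2),(236,210))
s=np.hstack([l,q]); s=cv2.copyMakeBorder(s,0,0,0,800-s.shape[1],cv2.BORDER_CONSTANT)
cv2.imwrite("pics/d.png",np.vstack([t,s]))
```

```text
(no output)
```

View pics/d.png

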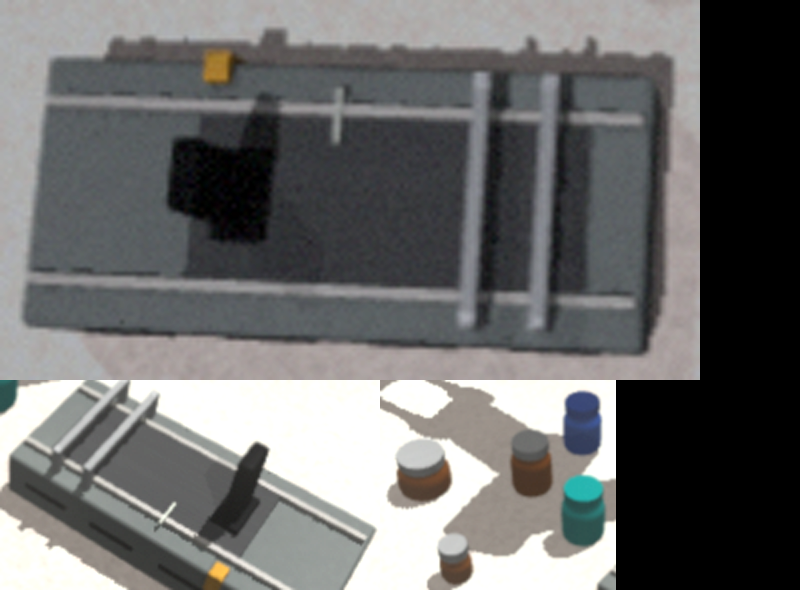

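The amber steel-lidded jar (crop 530,462) matches the description: its blue and turquoise twins have coloured lids, and the other two ambers are shorter. Next I'll measure the box pose from rail ends and corners, the clip by colour, and the jar from its silhouette.

Run:
```python
from h import *
from plant import vision, models, telemetry, r
from scipy.optimize import least_squares
kt=vision.get_calibration("top"); ks=vision.get_calibration("scene")
ft=np.array([[482,75],[467,325],[551,76],[538,327],[50,57],[25,322],[655,78],[640,350]])/4-.4+[90,155]
P=np.array([[66,18,95],[-66,18,95],[66,-18,95],[-66,-18,95],[75,270,60],[-75,270,60],[75,-70,60],[-75,-70,60]])/1e3
def W(p,P): return R.from_euler('z',p[2]).apply(P)+[p[0],p[1],0]
s=least_squares(lambda p:(proj(kt,W(p,P))-ft).ravel(),[.515,.023,-.06],loss='soft_l1')
print("box",s.x,np.degrees(s.x[2]));print((s.fun.reshape(-1,2)).round(1))
bx=s.x
inv=lambda q:R.from_euler('z',-bx[2]).apply(np.atleast_2d(q)-[bx[0],bx[1],0])*1e3
for n,c in(("a",ks),("b",kt)):
  im=cv2.imread(f"pics/{n}.png").astype(int); m=(im[:,:,2]>im[:,:,0]+70)&(im[:,:,1]>im[:,:,0]+35)
  if n=="a": m[:230]=0; m[:,:300]=0
  else: m[:155]=0;m[200:]=0;m[:,:100]=0;m[:,200:]=0
  ys,xs=np.nonzero(m); print(n,len(xs),xs.mean(),ys.mean(),[inv(ray(c,[xs.mean(),ys.mean()],z)).round(1) for z in(.06,.066)])
print("handle,ptr exp",W(bx,np.array([[0,.15,.15],[.06,.1,.0685]])).round(4))
# pointer tip in top crop
print("ptr",inv(ray(kt,np.array([[338,88]])/4-.4+[90,155],.0685)).round(1))
print("scene proj of rails",proj(ks,W(bx,P[:4])).round(1))
vision.snapshot("top");vision.snapshot("scene")
th=np.linspace(0,6.283,40);C=np.array([[.028*np.cos(t),.028*np.sin(t),z] for z in(0,.08) for t in th])
for cam,k in(("top",kt),("scene",ks)):
  for d in models.regions_of("jar",cam):
    ys,xs=np.nonzero(d["pixels"]); bb=np.array([xs.min(),ys.min(),xs.max()+1,ys.max()+1])-.5
    def f(p):
      q=proj(k,C+[p[0],p[1],0]); return np.r_[q.min(0),q.max(0)]-bb
    o=least_squares(f,[.446,-.257]); print(cam,d["score"],bb,o.x.round(4),o.fun.round(1))
print(telemetry.current_t())
```

```text
box [ 0.51452106  0.0205614  -0.05418225] -3.1044143635119754
[[ 0.3 -0.8]
 [-0.1  0.3]
 [ 0.2 -0.5]
 [-0.3  0.6]
 [-0.2 -0.5]
 [-1.5  0.7]
 [ 0.4 -0.9]
 [ 0.8  0.8]]
a 55 359.1090909090909 285.3272727272727 [array([[ 66.7, 170.3,  60. ]]), array([[ 70.8, 171.1,  66. ]])]
b 21 143.8095238095238 171.85714285714286 [array([[ 70. , 173.4,  60. ]]), array([[ 68.8, 171.1,  66. ]])]
handle,ptr exp [[0.5226 0.1703 0.15  ]
 [0.5798 0.1172 0.0685]]
ptr [[ 60.  102.   68.5]]
scene proj of rails [[292.3 233.3]
 [327.5 194.9]
 [277.  224.4]
 [312.9 187.4]]
top 0.77 [284.5 208.5 308.5 234.5] [ 0.4797 -0.1424] [-2.  -1.3  1.8  1.4]
top 0.74 [332.5 276.5 365.5 306.5] [ 0.3345 -0.2485] [-0.6 -0.8  0.6  0.7]
top 0.66 [334.5 223.5 363.5 250.5] [ 0.445  -0.2534] [-2.4 -0.3  2.1  0.3]
scene 0.96 [236.5 120.5 256.5 155.5] [ 0.3327 -0.2486] [-0.9 -1.2  0.9  1.1]
scene 0.69 [234.5 166.5 259.5 205.5] [ 0.4798 -0.1431] [ 0.1 -1.3 -0.1  1.2]
scene 0.64 [206.5 142.5 229.5 178.5] [ 0.4468 -0.2532] [-0.6 -1.8  0.6  1.6]
1.2
```

```bash
cat >> h.py <<'E'
def Q(phi):  # tool down, closing line at angle phi (deg)
    a=np.radians((phi+90)/2); return [0,np.cos(a),np.sin(a),0]
BOX=np.array([.5145,.0206,-.0542])
def W(p): return R.from_euler('z',BOX[2]).apply(np.array(p,float))+[BOX[0],BOX[1],0]
YB=87-90-3.1+3-90+0.0  # placeholder, box y closing angle
YB=-90-3.1
E
python3 - <<'E'
from h import *
from plant import *
r.move_to([.446,-.2533,.24],Q(-55))
k=vision.get_calibration("wrist"); im=vision.snapshot("wrist"); cv2.imwrite("pics/w.png",im[:,:,::-1])
for d in models.mark_of("jar","wrist"): print(np.round(d["at"],4),d["score"])
print(proj(k,[[.446,-.2533,.08],[.446,-.2533,0]]),k["position"],telemetry.current_t(),telemetry.current_joints().round(2))
E
```

```text
[ 0.3361 -0.2478  0.0007] 0.87
[ 0.4821 -0.1466 -0.0007] 0.81
[ 0.446  -0.262  -0.0013] 0.62
[[249.23384142 186.47583519]
 [249.51427875 172.05809189]] [ 0.50286678 -0.2151734   0.39465741] 2.925 [-0.65  0.18  1.62 -0.    1.35  0.31]
```

View pics/w.png

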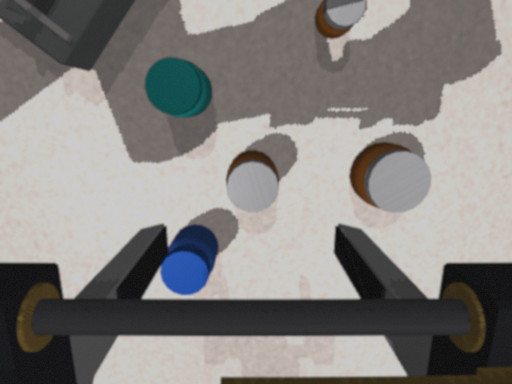

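The wrist picture shows the jar lid at about (252,187), 3 px right of my prediction. Nothing stands in the finger path at (150,240) and (350,240) apart from the blue jar at (190,258), which I'll check once I've refined.

Run:
```python
from h import *
from plant import *
k=vision.get_calibration("wrist"); im=cv2.imread("pics/w.png")
h=cv2.cvtColor(im,cv2.COLOR_BGR2HSV).astype(int)
x,y=np.meshgrid(np.arange(512),np.arange(384))
m=((h[:,:,1]<35)&(h[:,:,2]<190)&(h[:,:,2]>120)&(np.hypot(x-252,y-187)<40)).astype(np.uint8)
m=cv2.morphologyEx(m,cv2.MORPH_OPEN,np.ones((5,5)))
n,l,s,c=cv2.connectedComponentsWithStats(m); i=l[187,252]; print(s[i],c[i])
p=ray(k,[c[i]],.08)[0]; print(p, ray(k,[[s[i][0],c[i][1]],[s[i][0]+s[i][2],c[i][1]]],.08))
# fingers vs blue jar in tool axes
t=Rm(Q(-55)).inv()
for b in([.334,-.2485,0],[.48,-.1435,0],[.532,-.378,0]): print((t.apply(np.array(b)-p)*1e3).round())
```

```text
[ 226  162   53   51 2111] [252.24253908 187.25769777]
[ 0.44693209 -0.25616481  0.08      ] [[ 0.43263404 -0.2357108   0.08      ]
 [ 0.46151208 -0.27701808  0.08      ]]
[-88. -71.  80.]
[ 92. -73.  80.]
[ -0. 149.  80.]
```

Run:
```python
from h import *
from plant import *
F=lambda: telemetry.current_wrist_force().round(1) if hasattr(telemetry.current_wrist_force(),'round') else telemetry.current_wrist_force()
gripper_to(.08)
r.move_to([.4468,-.2553,.14],Q(-55))
print(r.move_l([.4468,-.2553,.053],vel=.08,guard=8))
gripper_to(.04,25); print(telemetry.current_opening(),telemetry.current_finger_force(),F())
r.move_l([.4468,-.2553,.20],vel=.12); print(telemetry.current_opening(),F())
p=W([0,0,0]); r.move_to([p[0],p[1],.20],Q(YB))
k=vision.get_calibration("wrist"); im=vision.snapshot("wrist"); cv2.imwrite("pics/w2.png",im[:,:,::-1])
print(telemetry.current_ee_pos(),F(),telemetry.current_t())
for n in("perch","handle","pointer","mark"): print(n,[(np.round(d["at"],4),round(d["score"],2)) for d in models.mark_of(n,"wrist")][:2])
P=[W(q) for q in([.066,.018,.095],[-.066,.018,.095],[.066,-.018,.095],[-.066,-.018,.095],[.008*2.25,.15,.15],[-.018,.15,.15],[.06,.1,.0685],[.069,.171,.06])]
print(proj(k,P).round(1))
```

```text
False
0.055566793091851405 25.000330852344632 [-0.7  0.   1.3]
0.05531137757602019 [-0.1 -0.  -2.8]
[0.51450776 0.01966843 0.19978204] [-0.  -0.4 -2.2] 8.1583
perch []
handle [(array([0.5214, 0.1724, 0.1488]), 0.75)]
pointer [(array([0.5791, 0.1185, 0.0689]), 0.93)]
mark [(array([0.594 , 0.1879, 0.0584]), 0.68)]
[[224.8 117.3]
 [227.5 278.5]
 [273.  117.4]
 [270.3 278.5]
 [ 10.2 197.4]
 [ 19.6 250.7]
 [128.5 124.3]
 [ 48.4 113.5]]
```

View pics/w2.png

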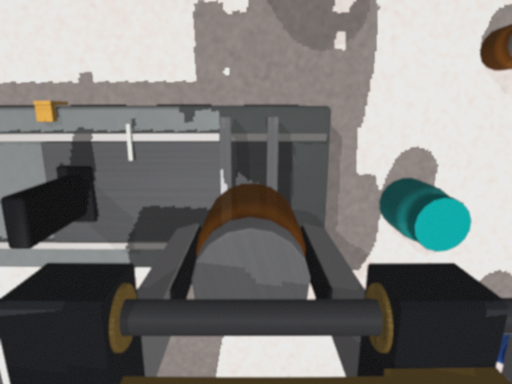

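Rails at (225,117) and (273,117), pointer (129,140), clip (44,111) all match the fitted box pose. Now placing the jar and measuring the clip again.

Run:
```python
from h import *
from plant import *
k=vision.get_calibration("wrist"); im=cv2.imread("pics/w2.png").astype(int)
inv=lambda q:R.from_euler('z',-BOX[2]).apply(np.atleast_2d(q)-[BOX[0],BOX[1],0])*1e3
m=(im[:,:,2]>im[:,:,0]+70)&(im[:,:,1]>im[:,:,0]+35); m[150:]=0; m[:,100:]=0
ys,xs=np.nonzero(m);print(len(xs),xs.min(),xs.max(),ys.min(),ys.max())
for z in(.06,.068):print("clip",inv(ray(k,[[xs.mean(),ys.mean()],[xs.min()-.5,ys.mean()],[xs.max()+.5,ys.mean()]],z)).round(1).tolist())
print("ptr",inv(ray(k,[[129,125]],.0685)).round(1))
q=np.array(proj(k,[telemetry.current_ee_pos()+np.array([0,0,.027])]));print("lid pred",q)
F=telemetry.current_wrist_force
p=W([0,0,0])
r.move_l([p[0],p[1],.155],vel=.08)
print(r.move_l([p[0],p[1],.140],vel=.02,guard=4),telemetry.current_ee_pos(),F())
gripper_to(.075); r.hold(.2)
r.move_l([p[0],p[1],.26],vel=.15)
print(telemetry.current_t())
im=vision.snapshot("scene"); cv2.imwrite("pics/s2.png",cv2.resize(im[:,:,::-1][150:320,180:450],None,fx=2.9,fy=2.9))
t=vision.snapshot("top"); cv2.imwrite("pics/t2.png",t[:,:,::-1])
for c in("scene","top"): print([(np.round(d["at"],4),round(d["score"],2)) for d in models.mark_of("jar",c)])
```

```text
366 33 53 100 121
clip [[71.7, 174.7, 60.0], [71.8, 184.3, 60.0], [71.7, 166.1, 60.0]]
clip [[71.7, 169.9, 68.0], [71.7, 179.2, 68.0], [71.6, 161.5, 68.0]]
ptr [[59.8 99.3 68.5]]
lid pred [[248.74713716 284.90110387]]
True [0.51482849 0.02063522 0.14813572] [ 0.37269354 -0.33166133  2.72762634]
11.1667
[(array([ 4.773e-01, -1.460e-01,  1.000e-04]), 0.92), (array([ 0.3356, -0.2476, -0.0008]), 0.76)]
[(array([ 0.3331, -0.2509,  0.002 ]), 0.87), (array([0.5148, 0.0156, 0.0968]), 0.63)]
```

View pics/s2.png

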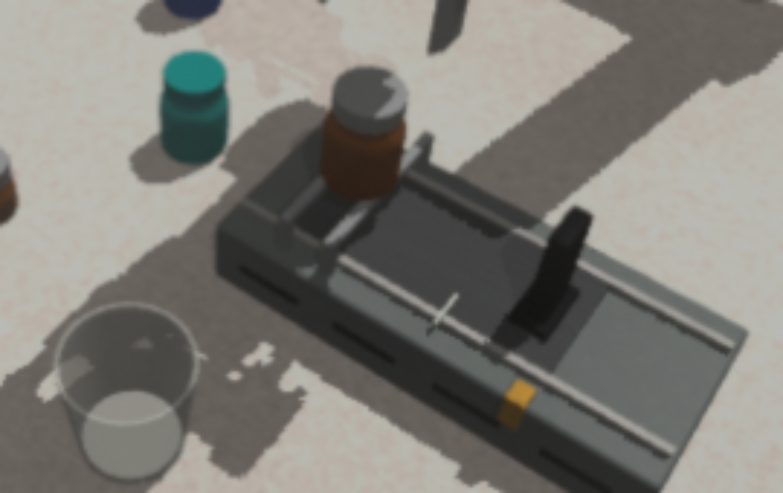

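Run:
```python
from h import *
from plant import *
from scipy.optimize import least_squares
k=vision.get_calibration("wrist"); im=vision.snapshot("wrist"); cv2.imwrite("pics/w3.png",im[:,:,::-1])
th=np.linspace(0,6.283,40);C=np.array([[.028*np.cos(t),.028*np.sin(t),z] for z in(.095,.175) for t in th])
for cam in("top","scene","wrist"):
  k=vision.get_calibration(cam)
  for d in models.regions_of("jar",cam):
    ys,xs=np.nonzero(d["pixels"]); bb=np.array([xs.min(),ys.min(),xs.max()+1,ys.max()+1])-.5
    def f(p):
      q=proj(k,C+[p[0],p[1],0]); return np.r_[q.min(0),q.max(0)]-bb
    o=least_squares(f,BOX[:2]); 
    if np.hypot(*(o.x-BOX[:2]))<.05: print(cam,d["score"],o.x.round(4),o.fun.round(1))
k=vision.get_calibration("wrist");print(proj(k,[W([0,0,.175]),W([0,0,.095]),W([.066,.018,.095]),W([.066,-.018,.095])]).round(1))
```

```text
scene 0.72 [0.5153 0.0192] [-0.9 -0.1  0.9 -0. ]
wrist 0.85 [0.5167 0.0199] [-4.2 -2.8  4.2  2.6]
[[249.7 209.4]
 [249.9 186.1]
 [230.4 115.9]
 [269.6 115.9]]
```

View pics/w3.png

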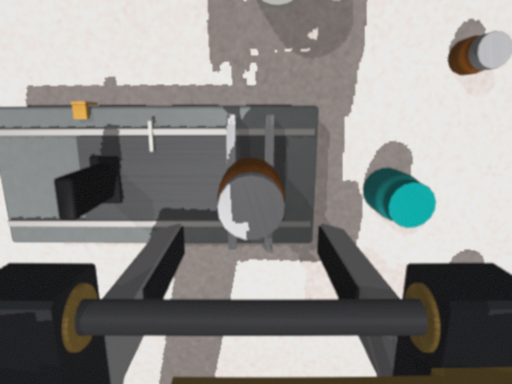

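The jar stands on both rails with its lid at (251,206), about 2 mm from the prediction. The grip is at (85,190) and clear. Now I'll take it and pull.

Run:
```python
from h import *
from plant import *
F=lambda:np.round(telemetry.current_wrist_force(),1)
E=telemetry.current_ee_pos
gripper_to(.05)
h=W([0,.151,.26]); r.move_l(h,vel=.2)
print(r.move_l([h[0],h[1],.132],vel=.1,guard=8),E())
gripper_to(.0,20); print(telemetry.current_opening(),telemetry.current_finger_force(),F(),E())
e=np.array(E()); g=W([0,.171-.1+.151,0]);
a=W([0,.161,0]); r.move_l([a[0],a[1],.132],vel=.05); print(F(),telemetry.current_opening())
gripper_to(.0,50)
print(r.move_l([g[0],g[1],.132],vel=.06),E(),F(),telemetry.current_opening(),telemetry.current_t())
for c in("scene","top"):
  im=vision.snapshot(c); cv2.imwrite(f"pics/{c}4.png",im[:,:,::-1])
  for n in("pointer","mark","handle"): print(c,n,[(np.round(d["at"],4),round(d["score"],2)) for d in models.mark_of(n,c)][:2])
a=cv2.imread("pics/scene4.png")[150:320,230:450];b=cv2.imread("pics/top4.png")[150:260,85:285]
cv2.imwrite("pics/f.png",np.vstack([cv2.resize(x,(550,int(550*x.shape[0]/x.shape[1])),interpolation=cv2.INTER_CUBIC)[:298] for x in(a,b)]))
```

```text
False [0.52319491 0.17149184 0.13263246]
0.016065303925770713 19.999981820583344 [-0.5 -0.8  0.5] [0.52267945 0.17122598 0.13207876]
[ 0.7 -3.9  2. ] 0.015759195411609042
False [0.52644993 0.24062253 0.13203626] [-0.2 -9.3  3.5] 0.01594694925966547 16.8583
scene pointer [(array([0.5875, 0.1888, 0.0676]), 0.85)]
scene mark [(array([0.592 , 0.1815, 0.0601]), 0.67)]
scene handle [(array([0.5284, 0.2392, 0.1481]), 0.58)]
top pointer [(array([0.5841, 0.1859, 0.0675]), 0.86)]
top mark [(array([0.5151, 0.0257, 0.0029]), 0.23)]
top handle [(array([0.5246, 0.2418, 0.1531]), 0.75)]
```

View pics/f.png

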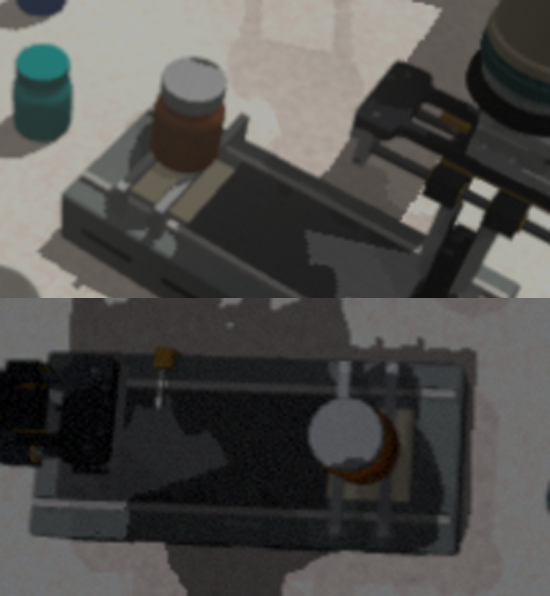

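The pointer (162,385) lines up with the clip (165,357) in the top crop, and the jar stands on the rails over the open window. The shutter has moved 69.5 mm and is still held at 50 N grip. Handing in.

```bash
python3 -c "
from plant import *
r.hold(.3);print(telemetry.current_ee_pos(),telemetry.current_opening(),telemetry.current_t());print(r.sign_off())"
```

```text
[0.52647103 0.2405239  0.13203813] 0.015720966778915133 17.5583
the job is handed in; nothing more can be done
None
```

The job is handed in at 17.6 s: the tallest amber jar stands on the rails about 2 mm off centre over the window, and the gripper still holds the shutter open about 70 mm, its pointer within about 2 mm of the clip's middle.

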